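Fetch the spool from the back of the supply rack

TASK

Fetch the small white solder spool from the back of the grey supply rack: first clear the swab jar and the blue-flanged spool in front of it into the orange side tray, then stand the white spool inside the rim of the green round stand. Only after that put the jar and the blue spool back in the rack, each on the same place it came from (they may not swap). Keep all three upright and leave the other things on the bench where they are.

Things in the scene. Friction and masses are not known exactly. Their poses are not given: they have to be found in the camera images.
- white_spool_centre (a point): centre (half-way up) of the small all-white/pale grey solder spool, a cylinder 44 mm in diameter, 34 mm high, standing on its flange in the rack's back pocket; z axis up; about 0.12 kg. This is the thing to fetch.
- blue_spool_centre (a point): centre (half-way up) of the larger solder spool with blue flanges, a cylinder 58 mm in diameter, 48 mm high, standing on its flange on the front or the middle place of the rack; z axis up; about 0.2 kg
- swab_jar_centre (a point): point on the axis of the clear round jar of white swabs, 30 mm above its underside (half-way up the jar's wall); the jar is 55 mm in diameter, its wall 59 mm high, the swabs stick out to 89 mm; it stands on the other of the rack's front and middle places; z axis up; about 0.12 kg
- rack: fixed grey rack; origin at bench height under its middle place, +x to its back (away from the robot), z up. Base plate top 3 mm, x -100..110, y -45..45 mm. Round marked places on its x axis: front x -64, middle 0 (both without walls: grip across y), back pocket 56 mm. Neighbours stand 5 to 8 mm apart.
- pocket (a point): centre of the rack's back place, on top of the base plate (3 mm over the bench), axes as the rack's. Side walls: inner faces at y +-29 mm, x -27..+54 mm, tops 39 mm over the bench; back wall: inner face at x +51 mm, top 31 mm over the bench. So the white spool can be gripped only along x, one finger before and one behind it, once what stands in front is gone.
- side_tray: fixed shallow orange tray, 156 mm (its x) by 106 mm (its y) outside, 150 by 100 mm inside, floor 3 mm and rim 9 mm above the bench; origin at bench height under its centre. Holds the jar and the blue spool side by side along its x (centres at about x = -37 and +37 mm).
- spool_stand: fixed green round stand, foot 92 mm in diameter, with a round rim of 65 mm inner and 73 mm outer diameter; inner floor 4 mm and rim 9 mm above the bench; origin at bench height on its axis
- flux_bottle: loose bystander: cream bottle with nozzle, 30 mm in diameter, 81 mm high, upright; origin at the centre of its underside
- loupe: loose bystander: black eye loupe, 41 mm in diameter, 36 mm high; origin at the centre of its underside
- terminal_block: loose bystander: green terminal block 18 x 52 x 19 mm, long along its y; origin at the centre of its underside

How it is judged:
On the way, in this order (a step that is already met when the one before it is completed fails the run):
1. the jar and the blue spool both stand released in the side tray, the white spool still in its pocket (x of blue_spool_centre in the frame of side_tray between -0.06 and 0.06 m and y of blue_spool_centre in the frame of side_tray between -0.04 and 0.04 m and z of each of blue_spool_centre, swab_jar_centre in the frame of side_tray below 0.039 m and linear speed of each of blue_spool, swab_jar below 0.03 m/s and contact force between the fingers and blue_spool below 0.1 N and angle between each of blue_spool_centre, swab_jar_centre's own z axis and vertical below 0.15 rad and x of swab_jar_centre in the frame of side_tray between -0.06 and 0.06 m and y of swab_jar_centre in the frame of side_tray between -0.04 and 0.04 m and contact force between the fingers and swab_jar below 0.1 N and distance of white_spool_centre from where it was at the start of the episode below 0.02 m), for 0.2 s.
2. the white spool stands released inside the rim of the stand while the jar and the blue spool still stand in the side tray (horizontal distance between white_spool_centre and spool_stand below 0.013 m and z of white_spool_centre in the frame of spool_stand below 0.025 m and linear speed of each of white_spool, blue_spool, swab_jar below 0.03 m/s and contact force between the fingers and white_spool below 0.1 N and angle between each of white_spool_centre, blue_spool_centre, swab_jar_centre's own z axis and vertical below 0.15 rad and x of blue_spool_centre in the frame of side_tray between -0.06 and 0.06 m and y of blue_spool_centre in the frame of side_tray between -0.04 and 0.04 m and z of each of blue_spool_centre, swab_jar_centre in the frame of side_tray below 0.039 m and contact force between the fingers and blue_spool below 0.1 N and x of swab_jar_centre in the frame of side_tray between -0.06 and 0.06 m and y of swab_jar_centre in the frame of side_tray between -0.04 and 0.04 m and contact force between the fingers and swab_jar below 0.1 N), for 0.2 s.
At the end, for the whole second after the job is handed in: The white spool stands upright on the floor of the green stand (within 13 mm of its axis); the jar and the blue spool stand upright in the rack, each within 15 mm of where it stood at the start; all released and at rest (horizontal distance between white_spool_centre and spool_stand below 0.013 m and z of white_spool_centre in the frame of spool_stand below 0.025 m and linear speed of each of white_spool, blue_spool, swab_jar below 0.03 m/s and contact force between the fingers and white_spool below 0.1 N and angle between each of white_spool_centre, blue_spool_centre, swab_jar_centre's own z axis and vertical below 0.15 rad and distance of each of blue_spool_centre, swab_jar_centre from where it was at the start of the episode below 0.015 m and contact force between the fingers and blue_spool below 0.1 N and contact force between the fingers and swab_jar below 0.1 N); the robot touches nothing.
It fails at once if the jar or one of the spools is tipped over (more than 35 degrees) (angle between any of blue_spool_centre, swab_jar_centre, white_spool_centre's own z axis and vertical above 0.61 rad).
It fails at once if a bystander (flux bottle, loupe, terminal block) is moved by more than 25 mm (distance of any of flux_bottle, loupe, terminal_block from where it was at the start of the episode above 0.025 m).
It also fails if it takes over 128 s, if anything falls off the work surface, if the arm or the gripper's body presses on something with over 40 N, if the wrist force passes 120 N, or if a joint passes its speed limit or range.

ROBOT

A 7-joint arm with a two-finger parallel gripper is mounted at the origin on a cart in front of the work surface, level with it; the furniture and walls round the work are solid. World frame = base frame: x ahead of the robot, y to its left, z up, the work surface at z = 0. Lengths are in m, angles in rad, forces in N, time in s.
With the tool pointing down it reaches from about 0.4 to 0.875 m from the base axis. Payload 19.3 kg.
Tool frame: the origin (TCP) lies between the finger pads; the fingertips stand 17 mm ahead of it and the grasp point (between the pads) lies 2 mm behind it (bot.finger_overhang is the distance from the TCP to the fingertips, in m); z points along the fingers, y is the line along which they close (so a half turn about z gives the same grasp; the last joint's range is limited). The gripper opens to 85 mm and grips with 20 to 120 N. Pads are 22 mm wide; open, the fingers measure 114 mm over their backs; the gripper's body (76 mm by 85 mm) begins 54 mm behind the grasp point. The pads swing forward as they close: fully open they stand 13 mm farther back than shut.
Start: joints at [-1.279, 0.521, -0.036, 1.599, 0.021, 1.021, -0.113], TCP at [0.221, 0.585, 0.248] pointing down, gripper open.
Joint ranges: [-2.91, 2.91], [-0.3, 2.13], [-1.5, 1.42], [0.17, 2.43], [-1.26, 4.41], [0.16, 1.93], [-2.52, 2.52]. Speed limits (rad/s): [1.89, 1.89, 2.39, 2.39, 3.01, 3.01, 3.01].

INTERFACE

Orientations are given as [roll, pitch, yaw] about the fixed x, y, z axes, in that order (R = Rz(yaw) Ry(pitch) Rx(roll)).
In Python, from workcell import observe, grab_frame, bot gives the robot as it stands.
- The arm moves only by the shell command python3 -m crank 'ROWS' [FORCE]. ROWS is a JSON object of lists of equal length, an entry for each row: "linear": the shift along the world's x, y, z each as a share of 0.25 m, from -1 to 1, a list of three; "delta_rot": the turn, a rotation vector about the world's x, y, z each as a share of 30 degrees, from -1 to 1, a list of three; "fingers": the opening, from -1 (shut) to 1 (fully open). In form: {"linear": [[dx, dy, dz], ...], "delta_rot": [[rx, ry, rz], ...], "fingers": [fingers, ...]}. A call has 1 to 5 rows; each row is the pose to reach, as a shift and turn from the pose commanded when the call began; what a row does not reach only later rows make up. A row lasts 1/10 s, in which the tool goes at most 50 mm and 8.59 degrees, less where a joint would pass 70% of its speed; a pose out of reach is approached as far as the arm can. A call with a number of a shift or a turn outside -1 to 1 is refused whole. A call with a gripper value outside its range is refused whole. The fingers move at their own pace and stop on an object; FORCE is the grip in N (left out, the last holds). Time passes only in rows, so rows that repeat a pose let the fingers close. It gives the time, the measured TCP pose, the force, the opening and the grip force at its end, in the units of the state.
- observe(): the state, without advancing time (a new reading comes with each control period).
- grab_frame(name): name is "scene" or "side" or "wrist"; returns a dict with "image" (384x512x3 uint8, red, green, blue), "mtx" (3x3 intrinsics, pixels), "k1" (the pictures are not rectified: a ray, as slopes to the right and down, at radius r is drawn at 1 + k1 r^2 times it, then the intrinsics apply), "xyz" and "orientation" of the camera in the world. Camera axes: x right, y down, z forward; pixel columns grow to the right and rows downward; lengths in m; the calibration is good to about 2 mm. A picture is of the moment at which its call begins. There is no depth.
- bot.job_done(): hands the job in; it is judged then, once.
The state is a dict: "clock": time; "qpos": joint angles; "qd": joint speeds; "joint_efforts": joint torques, N m; "position": TCP position; "tool_rot": TCP orientation; "force": force on the tool from outside, world axes, zero at the start; "moment": the same for the moment, N m; "grip_width": finger opening in m; "finger_force": force on a finger pad.
Only numpy, scipy, OpenCV 4.12 (cv2) and the standard library are available. Lean on these libraries where they do the work, as an engineer would, in place of code of your own. Each camera call takes 0.05 s, during which the arm holds its last target. There are 200 camera calls.

## Working session

There is one attempt and no reset: what is moved stays moved. The work goes in short steps, Python scripts to look and compute and a shell command to move; the robot and the scene stay as the last step left them, time stands still between calls to the robot, and variables do not carry over. Pictures are saved under pics/ and viewed, at most 18 in all, crops included, and the job is handed in when it is done.

```bash
mkdir -p pics; ls
cat > h.py <<'E'
import numpy as np, cv2
from scipy.spatial.transform import Rotation as R
from workcell import observe, grab_frame, bot
def Rm(f):
    o=np.array(f["orientation"],float)
    if o.shape==(3,3): return o
    return R.from_euler('xyz',o).as_matrix() if o.size==3 else R.from_quat(o).as_matrix()
def ray(f,u,v):
    K=np.array(f["mtx"]); d=np.array([(u-K[0,2])/K[0,0],(v-K[1,2])/K[1,1]]); s=d.copy()
    for _ in range(30): s=d/(1+f["k1"]*(s@s))
    return np.array(f["xyz"]), Rm(f)@np.array([s[0],s[1],1.])
def onz(f,u,v,z):
    o,d=ray(f,u,v); return o+d*(z-o[2])/d[2]
def proj(f,p):
    c=Rm(f).T@(np.array(p)-np.array(f["xyz"])); s=c[:2]/c[2]; s=s*(1+f["k1"]*(s@s)); K=np.array(f["mtx"])
    return np.array([K[0,0]*s[0]+K[0,2],K[1,1]*s[1]+K[1,2]])
def save(f,n): cv2.imwrite('pics/'+n,f["image"][:,:,::-1])
E
python3 - <<'E'
from h import *
import pickle
print(observe())
for n in("scene","side","wrist"):
    f=grab_frame(n); save(f,n+'0.png'); pickle.dump(f,open(n+'0.pkl','wb')); print(n,f["xyz"],f["orientation"],f["k1"],f["mtx"])
E
```

```text
pics
{'clock': 0.0, 'qpos': array([-1.2791772 ,  0.52203019, -0.03632625,  1.60000097,  0.02118575,
        1.02111098, -0.11279292]), 'qd': array([ 0.00058854,  0.00101565, -0.00158485,  0.00023359,  0.00015216,
       -0.00031993,  0.0016877 ]), 'joint_efforts': array([ 4.49391318e-04, -9.27111769e+01,  1.98032275e+00, -3.69932663e+01,
        1.78470433e-02,  8.28297751e-03, -1.62053624e-05]), 'position': array([0.22115179, 0.58422061, 0.24771817]), 'tool_rot': array([-3.14042986e+00,  7.21676214e-05,  2.77976209e+00]), 'force': array([0.69033903, 0.13131946, 0.17610234]), 'moment': array([-0.05694225, -0.01102834, -0.012995  ]), 'finger_force': 0.0, 'grip_width': 0.08545113272194767}
scene [ 0.06124099 -0.58407497  0.63120596] [-2.23855685 -0.00958198 -0.67080448] 0.018681074280664987 [[391.13317088   0.         256.92756944]
 [  0.         391.13317088 181.57763916]
 [  0.           0.           1.        ]]
side [ 0.14385261 -0.64108851  0.6298922 ] [-2.24885504  0.00524074 -0.508211  ] 0.027676640708694883 [[361.63857999   0.         255.04086579]
 [  0.         361.63857999 189.69939414]
 [  0.           0.           1.        ]]
wrist [0.15067445 0.61142914 0.37325219] [2.84209257e+00 5.61735203e-04 1.20909111e+00] -0.07024531390038222 [[285.13525592   0.         258.22398852]
 [  0.         285.13525592 195.5410238 ]
 [  0.           0.           1.        ]]
```

View pics/scene0.png

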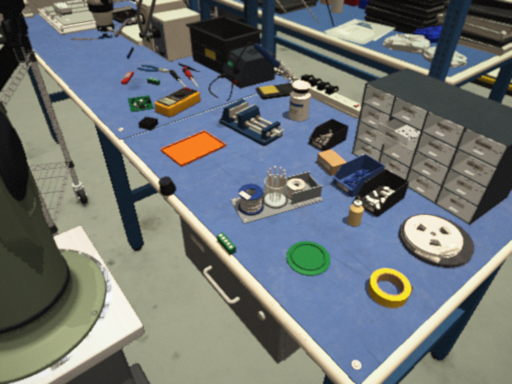

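View pics/side0.png

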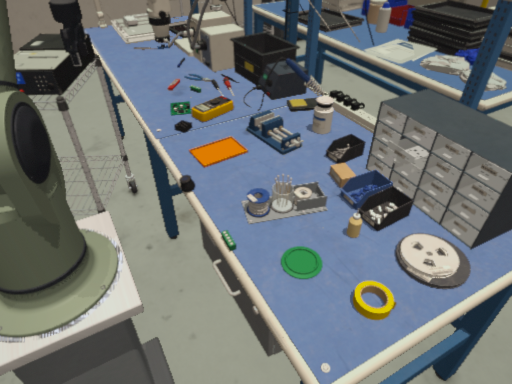

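Rack runs from the blue spool (~250,197 in scene; front), jar (275,185), to white spool (297,185) at the back. Orange tray is at (193,148), green stand (308,258), flux bottle (356,213), loupe (167,185), terminal block (226,243).

```bash
cat > m1.py <<'E'
from h import *
import pickle
for n in("scene","side"):
    f=pickle.load(open(n+'0.pkl','rb')); hsv=cv2.cvtColor(f["image"],cv2.COLOR_RGB2HSV)
    def blobs(lo,hi,a=60):
        m=cv2.inRange(hsv,np.array(lo),np.array(hi)); c,_=cv2.findContours(m,cv2.RETR_EXTERNAL,cv2.CHAIN_APPROX_NONE)
        return sorted([x for x in c if cv2.contourArea(x)>a],key=cv2.contourArea)[::-1]
    g=blobs((50,120,50),(80,255,200))[0]
    P=np.array([onz(f,*p[0],0.003)[:2] for p in g],np.float32); print(n,'stand',cv2.minEnclosingCircle(P))
    o=blobs((5,200,150),(14,255,255))[0]
    P=np.array([onz(f,*p[0],0.007)[:2] for p in o],np.float32); print('tray',cv2.minAreaRect(P))
S={'scene':dict(blue=(250,187,.051),jar=(275,200,.003),white=(297,184,.037),A=(233,207,0.003),B=(240,219,.003),C=(321,200,.003),flux=(355,224,0),term=(226,243,.019),loupe=(167,185,.036)),
'side':dict(blue=(257,194,.051),jar=(283,205,.003),white=(305,189,.037),A=(243,211,.003),B=(247,222,.003),C=(327,210,.003),flux=(354,235,0),term=(229,240,.019),loupe=(187,184,.036))}
for n in S:
    f=pickle.load(open(n+'0.pkl','rb'))
    for k,(u,v,z) in S[n].items(): print(n,k,onz(f,u,v,z).round(3))
E
python3 m1.py
python3 - <<'E'
import cv2
a=cv2.imread('pics/scene0.png')[150:270,150:370];cv2.imwrite('pics/crop0.png',cv2.resize(a,None,fx=3.6,fy=3.6,interpolation=cv2.INTER_CUBIC))
E
```

```text
scene stand ((0.4864886403083801, -0.2279319018125534), 0.04604802280664444)
tray ((0.5127503275871277, 0.2719113528728485), (0.15376323461532593, 0.10544146597385406), 3.9709866046905518)
side stand ((0.4853876531124115, -0.23115497827529907), 0.045461226254701614)Traceback (most recent call last):
  File "m1.py", line 10, in <module>
    o=blobs((5,200,150),(14,255,255))[0]
      ~~~~~~~~~~~~~~~~~~~~~~~~~~~~~~~^^^
IndexError: list index out of range
```

View pics/crop0.png

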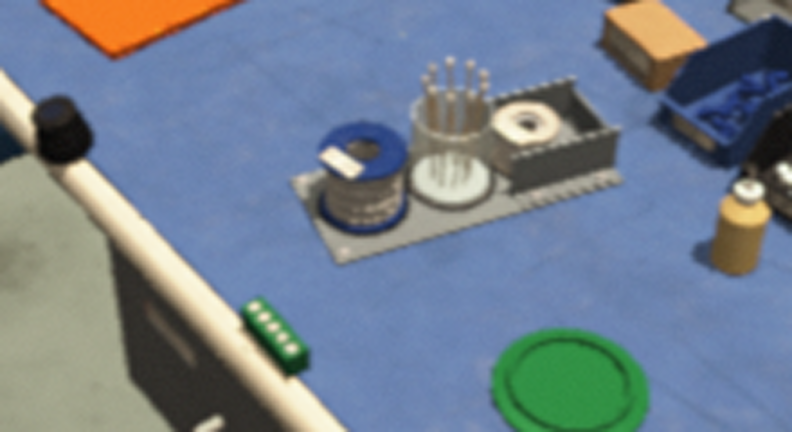

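The crop shows the rack plate corners at crop (292,182), (342,262), (620,180), blue spool top (363,152), jar base (452,185), white top (526,124).

```bash
sed -i 's/(5,200,150),(14/(5,180,140),(18/' m1.py; sed -i "s/A=(233,207,0.003),B=(240,219,.003),C=(321,200,.003)/A=(231.1,200.6,.003),B=(245,222.8,.003),C=(322.2,200,.003)/; s/blue=(250,187,.051),jar=(275,200,.003)/blue=(250.5,192,.051),jar=(275.3,201.5,.003)/" m1.py; python3 m1.py
```

```text
scene stand ((0.4864886403083801, -0.2279319018125534), 0.04604802280664444)
tray ((0.5125777721405029, 0.27180880308151245), (0.1559600681066513, 0.10820868611335754), 4.512495994567871)
side stand ((0.4853876531124115, -0.23115497827529907), 0.045461226254701614)
tray ((0.5112798810005188, 0.2672652304172516), (0.1531614065170288, 0.105218306183815), 3.6143789291381836)
scene blue [ 0.487 -0.033  0.051]
scene jar [ 0.548 -0.053  0.003]
scene white [ 0.605 -0.065  0.037]
scene A [0.465 0.016 0.003]
scene B [ 0.445 -0.066  0.003]
scene C [ 0.642 -0.119  0.003]
scene flux [ 0.644 -0.222  0.   ]
scene term [ 0.367 -0.103  0.019]
scene loupe [0.354 0.126 0.036]
side blue [ 0.487 -0.029  0.051]
side jar [ 0.552 -0.052  0.003]
side white [ 0.614 -0.058  0.037]
side A [ 0.45  -0.021  0.003]
side B [ 0.44  -0.062  0.003]
side C [ 0.641 -0.124  0.003]
side flux [ 0.644 -0.224  0.   ]
side term [ 0.368 -0.108  0.019]
side loupe [0.354 0.115 0.036]
```

```bash
python3 -m crank '{"linear":[[0.68,-0.68,0],[0.68,-0.68,0],[0.68,-0.68,0],[0.68,-0.68,0],[0.68,-0.68,0]],"delta_rot":[[0,0,0.19],[0,0,0.19],[0,0,0.19],[0,0,0.19],[0,0,0.19]],"fingers":[1,1,1,1,1]}' 40
python3 -c "from h import *;print(observe()['qpos'])"
```

```text
clock: 0.65
position: [0.3931, 0.4121, 0.2483]
tool_rot: [-3.141, 0.0, 2.878]
force: [0.4, 0.6, 0.1]
grip_width: 0.0855
finger_force: 0.0
[-0.89755249  0.43302769 -0.02154267  1.74968042  0.01172407  0.95922462
  0.38305372]
```

```bash
python3 -m crank '{"linear":[[0.3,-0.9,0],[0.3,-0.9,0],[0.3,-0.9,0],[0.3,-0.9,0],[0.3,-0.9,0]],"delta_rot":[[0,0,0],[0,0,0],[0,0,0],[0,0,0],[0,0,0]],"fingers":[1,1,1,1,1]}'
python3 -c "from h import *;print(observe()['qpos'])"
```

```text
clock: 1.15
position: [0.4668, 0.1864, 0.2484]
tool_rot: [-3.141, 0.0, 2.877]
force: [0.5, -0.3, -0.1]
grip_width: 0.0856
finger_force: 0.0
[-0.5308683   0.32775339  0.04129895  1.91898671 -0.01634076  0.8953365
  0.82495498]
```

```bash
python3 -m crank '{"linear":[[0.12,-0.9,-0.12],[0.12,-0.9,-0.12],[0.12,-0.9,-0.12],[0.12,-0.9,-0.12],[0.12,-0.9,-0.12]],"delta_rot":[[0,0,0],[0,0,0],[0,0,0],[0,0,0],[0,0,0]],"fingers":[1,1,1,1,1]}'
python3 - <<'E'
from h import *
import pickle
f=grab_frame('wrist'); save(f,'w1.png'); pickle.dump(f,open('w1.pkl','wb')); print(observe()['position'],f['xyz'],f['orientation'])
E
```

```text
clock: 1.65
position: [0.4959, -0.0393, 0.2179]
tool_rot: [-3.141, -0.0, 2.876]
force: [-0.4, 0.7, -0.2]
grip_width: 0.0855
finger_force: 0.0
[ 0.49604914 -0.04267238  0.21756569] [ 0.42320537 -0.01908332  0.3433832 ] [2.84224242e+00 5.68322239e-04 1.30542578e+00]
```

View pics/w1.png

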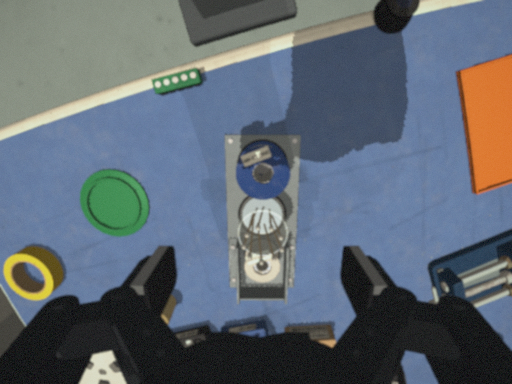

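The wrist view shows the rack almost axis-aligned: plate front corners (225,136),(299,136), blue top ~(262,168), jar base ~(265,208), white spool ~(262,266), stand (114,203).

Run:
```python
from h import *
import pickle
f=pickle.load(open('w1.pkl','rb')); im=f["image"]; hsv=cv2.cvtColor(im,cv2.COLOR_RGB2HSV)
def big(m):
    c,_=cv2.findContours(m,cv2.RETR_EXTERNAL,cv2.CHAIN_APPROX_NONE); return max(c,key=cv2.contourArea)
g=big(cv2.inRange(hsv,(50,120,50),(80,255,220)))
print('stand',cv2.minEnclosingCircle(np.array([onz(f,*p[0],.003)[:2] for p in g],np.float32)))
# blue top: saturated dark blue within rack
m=cv2.inRange(hsv,(105,170,60),(130,255,255)); roi=np.zeros_like(m); roi[137:205,230:296]=255
b=big(cv2.morphologyEx(m&roi,cv2.MORPH_CLOSE,np.ones((5,5))))
print('blue px',cv2.minEnclosingCircle(b),cv2.contourArea(b)); P=np.array([onz(f,*p[0],.051)[:2] for p in b],np.float32); print('blue',cv2.minEnclosingCircle(P))
# rack plate: low saturation
m=cv2.inRange(hsv,(0,0,60),(180,70,200)); 
for y in(140,150,180,200,225,280,292):
    x=np.where(m[y,215:310])[0]+215; print(y,x.min(),x.max(),onz(f,x.min(),y,.003)[:2].round(4),onz(f,x.max()+1,y,.003)[:2].round(4))
A=onz(f,225,136,.003);B=onz(f,299,136,.003);print(A,B,np.linalg.norm(A-B))
for n,u,v,z in(('white',262,266,.037),('jarbase',265,208,.003),('walltopL',239,299,.031),('walltopR',286,299,.031),('flux',172,303,.05)):print(n,onz(f,u,v,z))
crop=im[125:310,205:320]; cv2.imwrite('pics/crop1.png',cv2.resize(crop,None,fx=3.2,fy=3.2,interpolation=cv2.INTER_CUBIC)[:,:,::-1])
```

```text
stand ((0.4867435097694397, -0.22894124686717987), 0.0451950840651989)
blue px ((274.0, 152.0), 9.999999747378752e-05) 0.0
blue ((0.4693410098552704, -0.015010545030236244), 9.999999747378752e-05)
140 224 300 [ 0.4476 -0.0679] [0.4714 0.0201]
150 224 300 [ 0.4589 -0.0713] [0.483  0.0174]
180 225 299 [ 0.4945 -0.081 ] [0.5187 0.008 ]
200 226 298 [ 0.5196 -0.0874] [0.5436 0.0011]
225 227 297 [ 0.5524 -0.0962] [ 0.5765 -0.0076]
280 229 294 [ 0.6321 -0.118 ] [ 0.6561 -0.0298]
292 236 287 [ 0.6535 -0.1143] [ 0.6728 -0.0436]
[ 0.44341926 -0.06534336  0.003     ] [0.46625298 0.01881924 0.003     ] 0.08720506229130526
white [ 0.60265013 -0.06324735  0.037     ]
jarbase [ 0.54271436 -0.04287015  0.003     ]
walltopL [ 0.64602293 -0.10583279  0.031     ]
walltopR [ 0.6621491  -0.04661821  0.031     ]
flux [ 0.61731272 -0.18304485  0.05      ]
```

View pics/crop1.png

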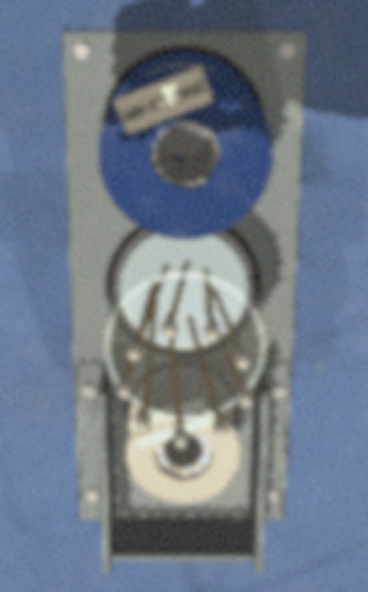

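Run:
```python
from h import *
import pickle
f=pickle.load(open('w1.pkl','rb'))
cr=lambda x,y:(205+x/3.2-.3,125+y/3.2-.3)
for n,x,y,z in(('front mid',185,31,.003),('blue L',99,150,.051),('blue R',273,150,.051),('blue T',186,46,.051),('blue B',186,237,.051),('jar top L',104,342,.062),('jar top R',272,342,.062),('jartop T',188,270,.062),('jartop B',188,414,.062),('white L',125,462,.037),('white R',242,462,.037),('white B',182,503,.037)): print(n,onz(f,*cr(x,y),z).round(4))
print(observe()['position'],observe()['qpos'])
```

```text
front mid [ 0.4533 -0.0222  0.003 ]
blue L [ 0.4787 -0.0588  0.051 ]
blue R [ 0.4936 -0.0039  0.051 ]
blue T [ 0.4536 -0.0227  0.051 ]
blue B [ 0.515  -0.0391  0.051 ]
jar top L [ 0.5402 -0.0745  0.062 ]
jar top R [ 0.555 -0.02   0.062]
jartop T [ 0.5227 -0.0406  0.062 ]
jartop B [ 0.5739 -0.0542  0.062 ]
white L [ 0.601 -0.086  0.037]
white R [ 0.6128 -0.0426  0.037 ]
white B [ 0.6245 -0.0696  0.037 ]
[ 0.49604914 -0.04267238  0.21756569] [-0.13000748  0.36364192  0.12148037  1.96634202 -0.05598621  0.81552513
  1.32427598]
```

```bash
python3 -m crank '{"linear":[[-0.04,0.03,-0.4],[-0.04,0.03,-0.4],[-0.04,0.03,-0.4],[-0.04,0.03,-0.4],[-0.04,0.03,-0.4]],"delta_rot":[[0,0,0],[0,0,0],[0,0,0],[0,0,0],[0,0,0]],"fingers":[1,1,1,1,1]}'
python3 -c "from h import *;print(observe()['position'])"
```

```text
clock: 2.2
position: [0.4876, -0.0281, 0.1204]
tool_rot: [3.141, 0.003, 2.879]
force: [-0.2, -0.4, 0.4]
grip_width: 0.0854
finger_force: 0.0
[ 0.48760933 -0.02807477  0.12042068]
```

```bash
python3 -m crank '{"linear":[[0,-0.012,-0.31],[0,-0.012,-0.31],[0,-0.012,-0.31],[0,-0.012,-0.31],[0,-0.012,-0.31]],"delta_rot":[[0,0,0],[0,0,0],[0,0,0],[0,0,0],[0,0,0]],"fingers":[1,1,1,1,1]}'
python3 - <<'E'
from h import *
f=grab_frame('wrist'); save(f,'w2.png')
E
```

```text
clock: 2.7
position: [0.4876, -0.031, 0.043]
tool_rot: [3.141, 0.003, 2.879]
force: [-0.1, -0.2, 0.6]
grip_width: 0.0853
finger_force: 0.0
```

View pics/w2.png

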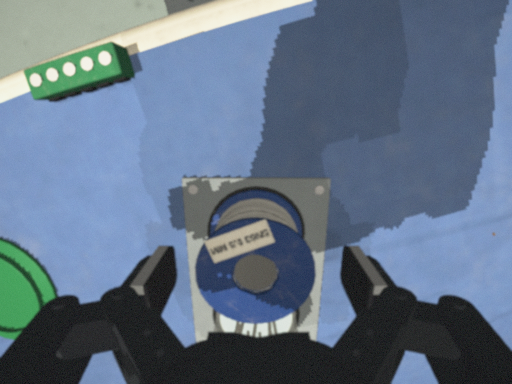

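The spool sits centred between the fingers (spool 256,272; fingers at 175 and 342). Closing.

```bash
python3 -m crank '{"linear":[[0,0,-0.012],[0,0,-0.012],[0,0,-0.012],[0,0,-0.012],[0,0,-0.012]],"delta_rot":[[0,0,0],[0,0,0],[0,0,0],[0,0,0],[0,0,0]],"fingers":[1,-1,-1,-1,-1]}' 40
```

```text
clock: 3.25
position: [0.4863, -0.031, 0.0382]
tool_rot: [3.142, 0.0, 2.879]
force: [-2.3, 0.1, 11.7]
grip_width: 0.057
finger_force: 40.2
```

```bash
python3 -m crank '{"linear":[[0,0,0.2],[0,0.0,0.4],[0.12,0.2,0.4],[0.12,0.4,0.4],[0.12,0.6,0.4]],"delta_rot":[[0,0,0],[0,0,0],[0,0,0],[0,0,0],[0,0,0]],"fingers":[-1,-1,-1,-1,-1]}'
```

```text
clock: 3.75
position: [0.5167, 0.1134, 0.1383]
tool_rot: [3.141, 0.001, 2.878]
force: [2.1, -0.3, -2.0]
grip_width: 0.0568
finger_force: 44.9
```

```bash
python3 -m crank '{"linear":[[0.06,0.2,0],[0.13,0.4,0],[0.13,0.6,0],[0.13,0.614,0],[0.13,0.614,0]],"delta_rot":[[0,0,0],[0,0,0],[0,0,0],[0,0,0],[0,0,0]],"fingers":[-1,-1,-1,-1,-1]}'
python3 - <<'E'
from h import *
f=grab_frame('wrist'); save(f,'w3.png'); print(observe()['position'])
hsv=cv2.cvtColor(f["image"],cv2.COLOR_RGB2HSV)
m=cv2.inRange(hsv,(3,180,80),(18,255,255)); c,_=cv2.findContours(m,cv2.RETR_EXTERNAL,cv2.CHAIN_APPROX_NONE); c=max(c,key=cv2.contourArea)
P=np.array([onz(f,*p[0],.007)[:2] for p in c],np.float32); print(cv2.minAreaRect(P),cv2.boundingRect(c))
E
```

```text
clock: 4.25
position: [0.5478, 0.2675, 0.1373]
tool_rot: [-3.142, -0.001, 2.883]
force: [-0.7, -1.9, -1.5]
grip_width: 0.0569
finger_force: 44.7
[0.54821238 0.26537641 0.13740334]
((0.5134068727493286, 0.2717527747154236), (0.15412276983261108, 0.10391832888126373), 4.019761085510254) (167, 49, 162, 173)
```

View pics/w3.png

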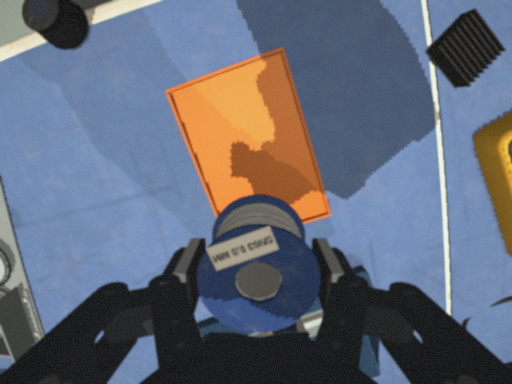

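Run:
```python
from h import *
import pickle
f=pickle.load(open('w1.pkl','rb'))
for u,v in((430,264),(440,300)): print(onz(f,u,v,.03),onz(f,u,v,.06))
f=pickle.load(open('scene0.pkl','rb'))
for u,v in((221,123),(262,143),(250,135)): print(onz(f,u,v,.0),onz(f,u,v,.05))
```

```text
[0.66324298 0.14432323 0.03      ] [0.64026431 0.12868041 0.06      ]
[0.72469723 0.15490184 0.03      ] [0.69583558 0.13824634 0.06      ]
[0.66106611 0.34755356 0.        ] [0.6135519  0.27375605 0.05      ]
[0.69085257 0.17528314 0.        ] [0.64097887 0.11513177 0.05      ]
[0.69017596 0.23293002 0.        ] [0.64035585 0.16821224 0.05      ]
```

```bash
python3 -m crank '{"linear":[[0,0.01,-0.15],[0,0.01,-0.3],[0,0.01,-0.37],[0,0.01,-0.39],[0,0.01,-0.39]],"delta_rot":[[0,0,0],[0,0,0],[0,0,0],[0,0,0],[0,0,0]],"fingers":[-1,-1,-1,-1,-1]}'
```

```text
clock: 4.8
position: [0.5488, 0.2664, 0.0403]
tool_rot: [-3.141, -0.0, 2.878]
force: [-0.9, 0.5, -1.6]
grip_width: 0.0569
finger_force: 44.7
```

```bash
python3 -m crank '{"linear":[[0,0,-0.004],[0,0,-0.008],[0,0,-0.008],[0,0,-0.008],[0,0,-0.008]],"delta_rot":[[0,0,0],[0,0,0],[0,0,0],[0,0,0],[0,0,0]],"fingers":[-1,-1,-1,-1,-1]}'
```

```text
clock: 5.3
position: [0.5488, 0.2678, 0.0386]
tool_rot: [3.141, 0.0, 2.879]
force: [-0.6, 0.3, -1.6]
grip_width: 0.057
finger_force: 44.7
```

```bash
python3 -m crank '{"linear":[[0,0,-0.003],[0,0,-0.003],[0,0,-0.003],[0,0,-0.003],[0,0,-0.003]],"delta_rot":[[0,0,0],[0,0,0],[0,0,0],[0,0,0],[0,0,0]],"fingers":[-1,0.9,0.9,0.9,0.9]}'
```

```text
clock: 5.8
position: [0.5487, 0.2678, 0.0375]
tool_rot: [-3.142, -0.0, 2.879]
force: [1.2, -0.7, -0.2]
grip_width: 0.0809
finger_force: 0.0
```

```bash
python3 -m crank '{"linear":[[0,0,0.15],[0,0,0.35],[0,0,0.55],[-0.05,-0.15,0.6],[-0.1,-0.35,0.6]],"delta_rot":[[0,0,0],[0,0,0],[0,0,0],[0,0,0],[0,0,0]],"fingers":[1,1,1,1,1]}'
python3 - <<'E'
from h import *
f=grab_frame('wrist'); save(f,'w4.png'); print(observe()['position'])
E
```

```text
clock: 6.3
position: [0.5245, 0.1829, 0.1898]
tool_rot: [3.138, 0.003, 2.882]
force: [1.3, -1.5, -0.6]
grip_width: 0.0852
finger_force: 0.0
[0.5225546  0.17261327 0.18875299]
```

View pics/w4.png

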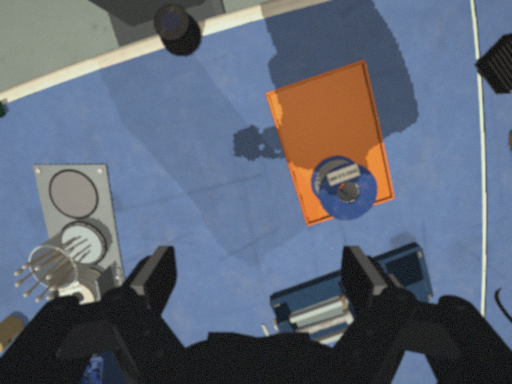

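```bash
python3 -m crank '{"linear":[[0.04,-0.2,-0.1],[0.08,-0.4,-0.1],[0.09,-0.6,-0.1],[0.09,-0.8,-0.1],[0.095,-0.915,-0.1]],"delta_rot":[[0,0,0],[0,0,0],[0,0,0],[0,0,0],[0,0,0]],"fingers":[1,1,1,1,1]}'
python3 - <<'E'
from h import *
f=grab_frame('wrist'); save(f,'w5.png'); print(observe()['position'])
E
```

```text
clock: 6.85
position: [0.5473, -0.0505, 0.1625]
tool_rot: [-3.141, 0.0, 2.877]
force: [0.7, -0.4, -0.5]
grip_width: 0.0853
finger_force: 0.0
[ 0.54725489 -0.05611982  0.16273476]
```

View pics/w5.png

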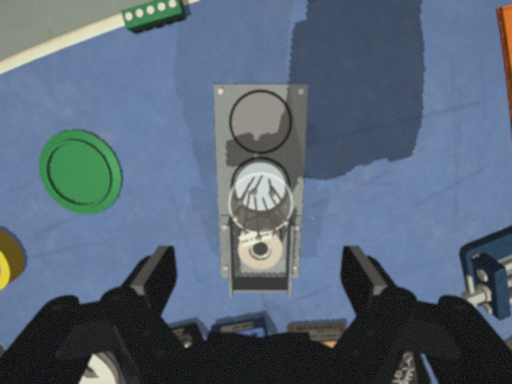

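Jar upright at base (261,186), mouth (261,203); empty front mark at (261,121); white spool (261,249); corners (214,84),(307,85).

Run:
```python
from h import *
f=grab_frame('wrist')
print(observe()['position'])
for n,u,v,z in(('front',261,121,.003),('jarbase',261,186,.003),('jartop',261,203,.062),('white',261,249,.037),('c1',214,84,.003),('c2',307,85,.003)): print(n,onz(f,u,v,z).round(4))
```

```text
[ 0.54743666 -0.05272417  0.16266151]
front [ 0.487  -0.0367  0.003 ]
jarbase [ 0.5503 -0.054   0.003 ]
jartop [ 0.5488 -0.054   0.062 ]
white [ 0.603  -0.0687  0.037 ]
c1 [ 0.442  -0.0704  0.003 ]
c2 [0.4663 0.014  0.003 ]
```

```bash
python3 -m crank '{"linear":[[0,0,0],[0,0,-0.1],[0,0,-0.2],[0,0,-0.26],[0,0,-0.26]],"delta_rot":[[0,0,0],[0,0,0],[0,0,0],[0,0,0],[0,0,0]],"fingers":[1,1,1,1,1]}'
```

```text
clock: 7.45
position: [0.5468, -0.0453, 0.0958]
tool_rot: [-3.141, -0.003, 2.881]
force: [-0.4, 0.7, 0.6]
grip_width: 0.0854
finger_force: 0.0
```

```bash
python3 -m crank '{"linear":[[0.006,-0.004,-0.08],[0.006,-0.004,-0.16],[0.006,-0.004,-0.212],[0.006,-0.004,-0.212],[0.006,-0.004,-0.212]],"delta_rot":[[0,0,0],[0,0,0],[0,0,0],[0,0,0],[0,0,0]],"fingers":[1,1,1,1,1]}'
```

```text
clock: 7.95
position: [0.5496, -0.0477, 0.0452]
tool_rot: [3.142, 0.0, 2.88]
force: [-0.4, -0.4, -0.2]
grip_width: 0.0854
finger_force: 0.0
```

Position matches the jar. Lower 2 mm and close gently.

```bash
python3 -m crank '{"linear":[[0,0,-0.008],[0,0,-0.008],[0,0,-0.008],[0,0,-0.008],[0,0,-0.008]],"delta_rot":[[0,0,0],[0,0,0],[0,0,0],[0,0,0],[0,0,0]],"fingers":[1,-1,-1,-1,-1]}' 35
```

```text
clock: 8.45
position: [0.5495, -0.0481, 0.0432]
tool_rot: [3.141, 0.001, 2.879]
force: [-1.7, 0.1, 8.9]
grip_width: 0.054
finger_force: 35.4
```

```bash
python3 -m crank '{"linear":[[0,0,0],[0,0,0.1],[0,0,0.2],[0,0,0.32],[0,0,0.44]],"delta_rot":[[0,0,0],[0,0,0],[0,0,0],[0,0,0],[0,0,0]],"fingers":[-1,-1,-1,-1,-1]}'
python3 -c "
from h import *
f=grab_frame('wrist'); save(f,'w6.png')"
```

```text
clock: 8.95
position: [0.549, -0.0481, 0.1537]
tool_rot: [-3.141, -0.0, 2.879]
force: [0.3, 0.1, -1.7]
grip_width: 0.0537
finger_force: 37.8
```

View pics/w6.png

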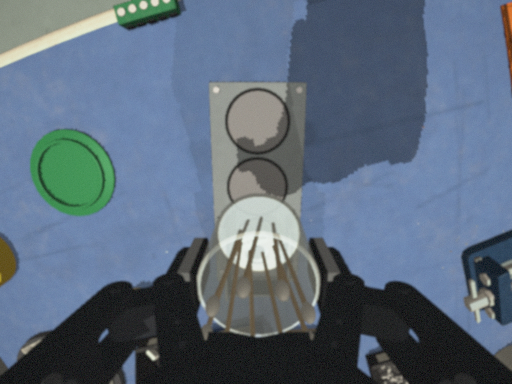

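Jar is held upright, rack middle mark empty. Moving to the near half of the tray.

```bash
python3 -m crank '{"linear":[[0,0.15,0],[-0.05,0.3,0],[-0.1,0.45,0],[-0.15,0.6,0],[-0.2,0.75,0]],"delta_rot":[[0,0,0],[0,0,0],[0,0,0],[0,0,0],[0,0,0]],"fingers":[-1,-1,-1,-1,-1]}'
```

```text
clock: 9.5
position: [0.4986, 0.1408, 0.1526]
tool_rot: [3.141, 0.0, 2.879]
force: [1.1, 0.2, -1.6]
grip_width: 0.0537
finger_force: 37.8
```

```bash
python3 -m crank '{"linear":[[-0.05,0.15,0],[-0.09,0.35,0],[-0.09,0.5,0],[-0.09,0.518,0],[-0.09,0.518,0]],"delta_rot":[[0,0,0],[0,0,0],[0,0,0],[0,0,0],[0,0,0]],"fingers":[-1,-1,-1,-1,-1]}'
```

```text
clock: 10.0
position: [0.4763, 0.2701, 0.1523]
tool_rot: [-3.142, -0.0, 2.881]
force: [0.3, -1.0, -1.9]
grip_width: 0.0535
finger_force: 37.9
```

```bash
python3 -m crank '{"linear":[[0,0,-0.1],[0,0,-0.25],[0,0,-0.4],[0,0,-0.43],[0,0,-0.43]],"delta_rot":[[0,0,0],[0,0,0],[0,0,0],[0,0,0],[0,0,0]],"fingers":[-1,-1,-1,-1,-1]}'
```

```text
clock: 10.5
position: [0.4766, 0.2672, 0.0446]
tool_rot: [-3.139, -0.001, 2.878]
force: [0.3, -0.2, -1.0]
grip_width: 0.0537
finger_force: 38.6
```

```bash
python3 -m crank '{"linear":[[0,0,-0.006],[0,0,-0.006],[0,0,-0.006],[0,0,-0.006],[0,0,-0.006]],"delta_rot":[[0,0,0],[0,0,0],[0,0,0],[0,0,0],[0,0,0]],"fingers":[-1,-1,-1,0.7,0.7]}'
```

```text
clock: 11.0
position: [0.477, 0.2691, 0.0439]
tool_rot: [3.141, 0.0, 2.879]
force: [0.1, 0.5, 0.4]
grip_width: 0.0728
finger_force: 0.0
```

```bash
python3 -m crank '{"linear":[[0,0,0],[0,0,0.1],[0,0,0.3],[0,0,0.5],[0,0,0.64]],"delta_rot":[[0,0,0],[0,0,0],[0,0,0],[0,0,0],[0,0,0]],"fingers":[0.9,0.9,1,1,1]}'
python3 -c "
from h import *
f=grab_frame('wrist'); save(f,'w7.png');import pickle;pickle.dump(f,open('w7.pkl','wb'))"
```

```text
clock: 11.5
position: [0.4772, 0.2691, 0.2067]
tool_rot: [3.14, 0.002, 2.879]
force: [-0.1, 0.1, 0.5]
grip_width: 0.0851
finger_force: 0.0
```

View pics/w7.png

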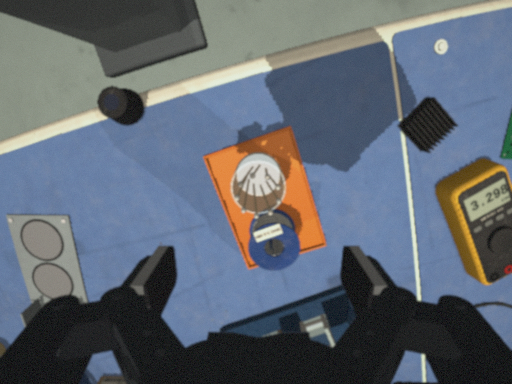

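Both objects upright in the tray: jar (258,182), blue spool (273,245). Now the white spool, turning the tool −90°.

```bash
python3 -m crank '{"linear":[[0.05,-0.12,0],[0.1,-0.25,0],[0.15,-0.38,0],[0.2,-0.5,0],[0.2,-0.5,0]],"delta_rot":[[0,0,-0.25],[0,0,-0.5],[0,0,-0.75],[0,0,-1],[0,0,-1]],"fingers":[0.45,0.45,0.45,0.45,0.45]}'
```

```text
clock: 12.05
position: [0.5281, 0.1397, 0.2037]
tool_rot: [-3.141, 0.002, 2.346]
force: [-0.3, 1.0, 0.1]
grip_width: 0.0615
finger_force: 0.0
```

```bash
python3 -m crank '{"linear":[[0.05,-0.12,0],[0.1,-0.25,0],[0.15,-0.38,0],[0.2,-0.5,0],[0.2,-0.5,0]],"delta_rot":[[0,0,-0.25],[0,0,-0.5],[0,0,-0.75],[0,0,-1],[0,0,-1]],"fingers":[0.45,0.45,0.45,0.45,0.45]}'
```

```text
clock: 12.55
position: [0.5777, 0.015, 0.2036]
tool_rot: [3.141, 0.002, 1.824]
force: [-0.5, 0.7, -0.1]
grip_width: 0.0623
finger_force: 0.0
```

```bash
python3 -m crank '{"linear":[[0.05,-0.12,0],[0.1,-0.25,0],[0.105,-0.33,0],[0.105,-0.33,0],[0.105,-0.33,0]],"delta_rot":[[0,0,-0.25],[0,0,-0.5],[0,0,-0.75],[0,0,-1],[0,0,-1]],"fingers":[0.45,0.45,0.45,0.45,0.45]}'
```

```text
clock: 13.05
position: [0.6029, -0.0631, 0.2032]
tool_rot: [-3.141, 0.0, 1.307]
force: [-0.8, 0.1, -0.5]
grip_width: 0.0618
finger_force: 0.0
```

```bash
python3 -m crank '{"linear":[[0,0,0],[0,0,-0.1],[0,0,-0.2],[0,0,-0.32],[0,0,-0.32]],"delta_rot":[[0,0,0],[0,0,0],[0,0,0],[0,0,0],[0,0,0]],"fingers":[0.45,0.45,0.45,0.45,0.45]}'
python3 -m crank '{"linear":[[0,0,0],[0,0,0],[0,0,0]],"delta_rot":[[0,0,0],[0,0,0],[0,0,0]],"fingers":[0.45,0.45,0.45]}'
python3 -c "
from h import *
f=grab_frame('wrist'); save(f,'w8.png');import pickle;pickle.dump(f,open('w8.pkl','wb'))"
```

```text
clock: 13.55
position: [0.6013, -0.0622, 0.1206]
tool_rot: [-3.137, 0.001, 1.313]
force: [-0.7, 0.3, 0.1]
grip_width: 0.0621
finger_force: 0.0
clock: 13.85
position: [0.6037, -0.0634, 0.1249]
tool_rot: [3.14, -0.001, 1.309]
force: [-0.1, -0.8, -0.5]
grip_width: 0.062
finger_force: 0.0
```

View pics/w8.png

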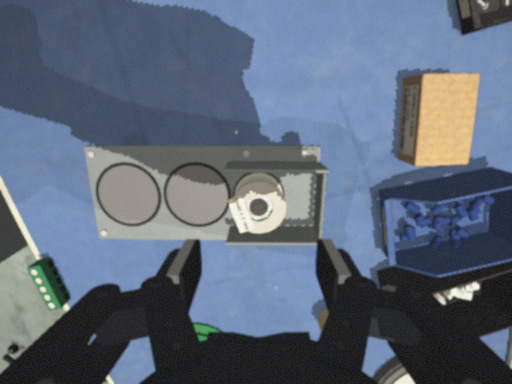

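Run:
```python
from h import *
import pickle
f=pickle.load(open('w8.pkl','rb'))
for u,v,z in((258,207,.037),(257,190,.003),(128,194,.003),(197,194,.003),(317,172,.035),(317,232,.035)): print(onz(f,u,v,z).round(4))
```

```text
[ 0.6036 -0.0629  0.037 ]
[ 0.6039 -0.0586  0.003 ]
[ 0.4883 -0.0315  0.003 ]
[ 0.5502 -0.0481  0.003 ]
[ 0.655  -0.0478  0.035 ]
[ 0.6449 -0.0974  0.035 ]
```

White top (258,207) resolves to (0.6036,−0.063), right under the TCP. Descend.

```bash
python3 -m crank '{"linear":[[0,0.002,-0.12],[0,0.002,-0.24],[0,0.002,-0.34],[0,0.002,-0.4],[0,0.002,-0.41]],"delta_rot":[[0,0,0],[0,0,0],[0,0,0],[0,0,0],[0,0,0]],"fingers":[0.45,0.45,0.45,0.45,0.45]}'
```

```text
clock: 14.4
position: [0.6026, -0.063, 0.0201]
tool_rot: [-3.14, 0.0, 1.309]
force: [-0.4, -0.2, 0.4]
grip_width: 0.0619
finger_force: 0.0
```

```bash
python3 -m crank '{"linear":[[0,0,0],[0,0,0],[0,0,0],[0,0,0],[0,0,0]],"delta_rot":[[0,0,0],[0,0,0],[0,0,0],[0,0,0],[0,0,0]],"fingers":[0.45,0.45,-1,-1,-1]}' 35
```

```text
clock: 14.9
position: [0.6036, -0.063, 0.0222]
tool_rot: [3.14, -0.001, 1.309]
force: [-1.8, 0.3, 10.2]
grip_width: 0.0431
finger_force: 34.4
```

Regrip 7 mm higher so fingertips clear the stand's 9 mm rim.

```bash
python3 -m crank '{"linear":[[0,0,0],[0,0,0],[0,0,0.014],[0,0,0.028],[0,0,0.028]],"delta_rot":[[0,0,0],[0,0,0],[0,0,0],[0,0,0],[0,0,0]],"fingers":[0.3,0.35,0.35,0.35,0.35]}'
```

```text
clock: 15.4
position: [0.6033, -0.0631, 0.0286]
tool_rot: [3.141, -0.0, 1.308]
force: [-0.2, 0.2, 0.4]
grip_width: 0.0574
finger_force: 0.0
```

```bash
python3 -m crank '{"linear":[[0,0,0],[0,0,0],[0,0,0],[0,0,0],[0,0,0]],"delta_rot":[[0,0,0],[0,0,0],[0,0,0],[0,0,0],[0,0,0]],"fingers":[-1,-1,-1,-1,-1]}' 35
```

```text
clock: 15.9
position: [0.6031, -0.063, 0.0284]
tool_rot: [3.141, -0.0, 1.308]
force: [-1.3, 1.1, 8.4]
grip_width: 0.0427
finger_force: 34.5
```

```bash
python3 -m crank '{"linear":[[0,0,0.1],[0,0,0.2],[0,0,0.3],[0,0,0.4],[0,0,0.4]],"delta_rot":[[0,0,0],[0,0,0],[0,0,0],[0,0,0],[0,0,0]],"fingers":[-1,-1,-1,-1,-1]}'
```

```text
clock: 16.4
position: [0.6043, -0.0633, 0.1308]
tool_rot: [3.138, -0.001, 1.308]
force: [0.1, -0.3, -1.8]
grip_width: 0.0431
finger_force: 36.1
```

```bash
python3 -m crank '{"linear":[[-0.1,-0.14,0],[-0.2,-0.28,0],[-0.3,-0.42,0],[-0.4,-0.56,0],[-0.46,-0.56,0]],"delta_rot":[[0,0,0],[0,0,0],[0,0,0],[0,0,0],[0,0,0]],"fingers":[-1,-1,-1,-1,-1]}'
python3 -m crank '{"linear":[[0,0,0],[0,0,0],[0,0,0]],"delta_rot":[[0,0,0],[0,0,0],[0,0,0]],"fingers":[-1,-1,-1]}'
python3 - <<'E'
from h import *
f=grab_frame('wrist'); save(f,'w9.png')
hsv=cv2.cvtColor(f["image"],cv2.COLOR_RGB2HSV)
m=cv2.inRange(hsv,(50,120,30),(80,255,220)); c,_=cv2.findContours(m,cv2.RETR_EXTERNAL,cv2.CHAIN_APPROX_NONE); c=max(c,key=cv2.contourArea)
P=np.array([onz(f,*p[0],.003)[:2] for p in c],np.float32); print(cv2.minEnclosingCircle(P),cv2.boundingRect(c),observe()['position'])
E
```

```text
clock: 16.9
position: [0.4854, -0.2076, 0.1279]
tool_rot: [-3.141, 0.002, 1.303]
force: [1.8, 0.8, -0.2]
grip_width: 0.0429
finger_force: 36.1
clock: 17.2
position: [0.4888, -0.2023, 0.1278]
tool_rot: [-3.142, -0.0, 1.31]
force: [-0.1, 0.2, -1.2]
grip_width: 0.0429
finger_force: 36.1
((0.48670944571495056, -0.22888518869876862), 0.04498894140124321) (216, 177, 95, 66) [ 0.48877243 -0.20235191  0.12778561]
```

View pics/w9.png

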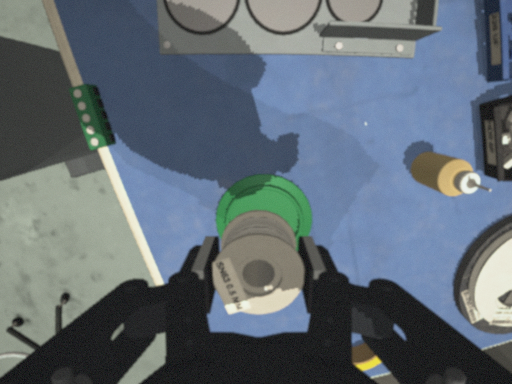

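White spool held, stand below at (264,210 px)→(0.4867,−0.2289). Shift 26 mm in −y and lower.

```bash
python3 -m crank '{"linear":[[-0.009,-0.06,0],[-0.009,-0.105,0],[-0.009,-0.105,-0.1],[-0.009,-0.105,-0.2],[-0.009,-0.105,-0.3]],"delta_rot":[[0,0,0],[0,0,0],[0,0,0],[0,0,0],[0,0,0]],"fingers":[-1,-1,-1,-1,-1]}'
```

```text
clock: 17.75
position: [0.4863, -0.2293, 0.0521]
tool_rot: [3.141, 0.0, 1.309]
force: [1.2, 0.8, -1.1]
grip_width: 0.0429
finger_force: 36.1
```

```bash
python3 -m crank '{"linear":[[0,0,0],[0,0,-0.03],[0,0,-0.06],[0,0,-0.085],[0,0,-0.085]],"delta_rot":[[0,0,0],[0,0,0],[0,0,0],[0,0,0],[0,0,0]],"fingers":[-1,-1,-1,-1,-1]}'
```

```text
clock: 18.25
position: [0.4857, -0.2291, 0.0315]
tool_rot: [-3.141, -0.0, 1.309]
force: [0.2, 0.2, -1.0]
grip_width: 0.0432
finger_force: 36.1
```

```bash
python3 -m crank '{"linear":[[0.002,0,-0.004],[0.002,0,-0.008],[0.002,0,-0.008],[0.002,0,-0.008],[0.002,0,-0.008]],"delta_rot":[[0,0,0],[0,0,0],[0,0,0],[0,0,0],[0,0,0]],"fingers":[-1,-1,-1,-1,-1]}'
```

```text
clock: 18.75
position: [0.4863, -0.2293, 0.0299]
tool_rot: [3.141, -0.0, 1.308]
force: [-0.2, -0.1, -0.8]
grip_width: 0.0424
finger_force: 36.1
```

```bash
python3 -m crank '{"linear":[[0,0,-0.002],[0,0,-0.002],[0,0,-0.002],[0,0,-0.002],[0,0,-0.002]],"delta_rot":[[0,0,0],[0,0,0],[0,0,0],[0,0,0],[0,0,0]],"fingers":[-1,0.4,0.4,0.4,0.4]}'
```

```text
clock: 19.25
position: [0.4863, -0.2293, 0.0293]
tool_rot: [3.142, 0.0, 1.308]
force: [0.6, -1.2, 0.2]
grip_width: 0.0603
finger_force: 0.0
```

```bash
python3 -m crank '{"linear":[[0,0,0.1],[0,0,0.2],[0,0,0.4],[0,0,0.6],[0,0.1,0.6]],"delta_rot":[[0,0,0],[0,0,0],[0,0,0],[0,0,0],[0,0,0]],"fingers":[0.4,0.5,0.7,1,1]}'
python3 -m crank '{"linear":[[0,0.1,0],[0,0.15,0],[0,0.15,0]],"delta_rot":[[0,0,0],[0,0,0],[0,0,0]],"fingers":[1,1,1]}'
python3 - <<'E'
from h import *
import pickle
f=grab_frame('wrist'); save(f,'w10.png'); pickle.dump(f,open('w10.pkl','wb'))
E
```

```text
clock: 19.75
position: [0.488, -0.2077, 0.1847]
tool_rot: [3.133, 0.001, 1.304]
force: [0.6, 1.1, -0.1]
grip_width: 0.0854
finger_force: 0.0
clock: 20.05
position: [0.4864, -0.1652, 0.1792]
tool_rot: [-3.141, -0.001, 1.311]
force: [0.3, 0.1, -0.4]
grip_width: 0.0854
finger_force: 0.0
```

View pics/w10.png

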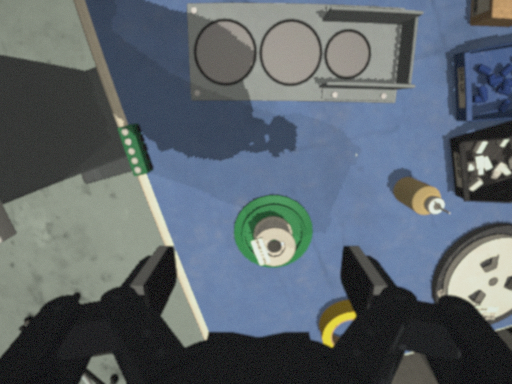

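White spool stands upright within the stand's rim (top ~ (275,242), rim centre ~ (273,231)). Check numerically and go back for the jar.

```bash
python3 - <<'E'
from h import *
import pickle
f=pickle.load(open('w10.pkl','rb'))
print(onz(f,275,242,.038).round(4), proj(f,(.4867,-.2289,.004)),proj(f,(.4867,-.2289,.038)))
E
python3 -m crank '{"linear":[[0,0.2,0.04],[0,0.4,0.04],[0,0.6,0.04],[0,0.8,0.04],[0,0.8,0.04]],"delta_rot":[[0,0,0.25],[0,0,0.5],[0,0,0.75],[0,0,1],[0,0,1]],"fingers":[1,1,1,1,1]}'
```

```text
[ 0.4884 -0.2244  0.038 ] [272.87046646 232.54288385] [274.44751974 246.20789847]
clock: 20.6
position: [0.4865, 0.0382, 0.189]
tool_rot: [3.141, -0.002, 1.843]
force: [0.4, -0.7, 0.2]
grip_width: 0.0858
finger_force: 0.0
```

```bash
python3 -m crank '{"linear":[[0,0.15,0],[0,0.3,0],[0,0.45,0],[0,0.6,0],[0,0.6,0]],"delta_rot":[[0,0,0.25],[0,0,0.5],[0,0,0.75],[0,0,1],[0,0,1]],"fingers":[1,1,1,1,1]}'
```

```text
clock: 21.1
position: [0.4865, 0.187, 0.1889]
tool_rot: [3.141, -0.001, 2.364]
force: [-0.8, -1.1, -0.1]
grip_width: 0.0852
finger_force: 0.0
```

```bash
python3 -m crank '{"linear":[[0,0.15,0],[0,0.3,0],[-0.036,0.336,0],[-0.036,0.336,0],[-0.036,0.336,0]],"delta_rot":[[0,0,0.25],[0,0,0.5],[0,0,0.75],[0,0,1],[0,0,1]],"fingers":[1,1,1,1,1]}'
python3 -m crank '{"linear":[[0,0,0],[0,0,0],[0,0,0]],"delta_rot":[[0,0,0],[0,0,0],[0,0,0]],"fingers":[1,1,1]}'
```

```text
clock: 21.6
position: [0.478, 0.2661, 0.189]
tool_rot: [-3.141, -0.0, 2.88]
force: [1.0, 0.2, 0.5]
grip_width: 0.0852
finger_force: 0.0
clock: 21.9
position: [0.4776, 0.2668, 0.1893]
tool_rot: [-3.141, 0.0, 2.876]
force: [-0.3, -0.2, 0.5]
grip_width: 0.0853
finger_force: 0.0
```

```bash
python3 -m crank '{"linear":[[0,0.008,-0.14],[0,0.008,-0.28],[0,0.008,-0.42],[0,0.008,-0.54],[0,0.008,-0.584]],"delta_rot":[[0,0,0],[0,0,0],[0,0,0],[0,0,0],[0,0,0]],"fingers":[1,1,1,1,1]}'
```

```text
clock: 22.4
position: [0.4763, 0.2684, 0.0409]
tool_rot: [-3.139, -0.002, 2.878]
force: [-0.7, 0.3, 0.8]
grip_width: 0.0855
finger_force: 0.0
```

```bash
python3 -m crank '{"linear":[[0,0,0],[0,0,0],[0,0,0],[0,0,0],[0,0,0]],"delta_rot":[[0,0,0],[0,0,0],[0,0,0],[0,0,0],[0,0,0]],"fingers":[1,-1,-1,-1,-1]}' 35
```

```text
clock: 22.9
position: [0.478, 0.2697, 0.0449]
tool_rot: [3.14, 0.001, 2.879]
force: [-0.9, -0.1, 9.6]
grip_width: 0.054
finger_force: 35.0
```

```bash
python3 -m crank '{"linear":[[0,0,0],[0,0,0.1],[0,0,0.2],[0,0,0.32],[0,0,0.44]],"delta_rot":[[0,0,0],[0,0,0],[0,0,0],[0,0,0],[0,0,0]],"fingers":[-1,-1,-1,-1,-1]}'
```

```text
clock: 23.4
position: [0.4773, 0.2693, 0.1554]
tool_rot: [3.141, 0.001, 2.879]
force: [0.4, 0.8, -1.6]
grip_width: 0.0538
finger_force: 38.0
```

```bash
python3 -m crank '{"linear":[[0.05,-0.15,0],[0.1,-0.3,0],[0.15,-0.45,0],[0.2,-0.6,0],[0.2,-0.75,0]],"delta_rot":[[0,0,0],[0,0,0],[0,0,0],[0,0,0],[0,0,0]],"fingers":[-1,-1,-1,-1,-1]}'
```

```text
clock: 23.9
position: [0.5287, 0.0802, 0.1544]
tool_rot: [3.141, 0.002, 2.879]
force: [1.2, 0.1, -1.7]
grip_width: 0.054
finger_force: 38.0
```

```bash
python3 -m crank '{"linear":[[0.05,-0.15,0],[0.092,-0.3,0],[0.092,-0.45,0],[0.092,-0.52,0],[0.092,-0.52,0]],"delta_rot":[[0,0,0],[0,0,0],[0,0,0],[0,0,0],[0,0,0]],"fingers":[-1,-1,-1,-1,-1]}'
python3 -m crank '{"linear":[[0,0,0],[0,0,0],[0,0,-0.1],[0,0,-0.2],[0,0,-0.28]],"delta_rot":[[0,0,0],[0,0,0],[0,0,0],[0,0,0],[0,0,0]],"fingers":[-1,-1,-1,-1,-1]}'
```

```text
clock: 24.4
position: [0.5503, -0.0515, 0.1543]
tool_rot: [-3.141, 0.002, 2.875]
force: [0.4, 0.6, -1.2]
grip_width: 0.0537
finger_force: 38.0
clock: 24.9
position: [0.5502, -0.0469, 0.0824]
tool_rot: [3.141, -0.0, 2.881]
force: [0.3, -0.7, -1.8]
grip_width: 0.0535
finger_force: 38.0
```

```bash
python3 -m crank '{"linear":[[0,-0.002,-0.06],[0,-0.002,-0.12],[0,-0.002,-0.14],[0,-0.002,-0.145],[0,-0.002,-0.145]],"delta_rot":[[0,0,0],[0,0,0],[0,0,0],[0,0,0],[0,0,0]],"fingers":[-1,-1,-1,-1,-1]}'
```

```text
clock: 25.4
position: [0.5506, -0.0487, 0.0474]
tool_rot: [3.141, 0.001, 2.879]
force: [-0.4, 0.2, -1.4]
grip_width: 0.0536
finger_force: 38.0
```

```bash
python3 -m crank '{"linear":[[0,0,-0.004],[0,0,-0.009],[0,0,-0.009],[0,0,-0.009],[0,0,-0.009]],"delta_rot":[[0,0,0],[0,0,0],[0,0,0],[0,0,0],[0,0,0]],"fingers":[-1,-1,-1,-1,-1]}'
```

```text
clock: 25.9
position: [0.5504, -0.0487, 0.045]
tool_rot: [3.141, 0.0, 2.879]
force: [-0.6, 0.6, 1.7]
grip_width: 0.0539
finger_force: 38.2
```

```bash
python3 -m crank '{"linear":[[0,0,-0.001],[0,0,-0.001],[0,0,-0.001],[0,0,-0.001],[0,0,-0.001]],"delta_rot":[[0,0,0],[0,0,0],[0,0,0],[0,0,0],[0,0,0]],"fingers":[-1,0.7,0.9,1,1]}'
```

```text
clock: 26.4
position: [0.5503, -0.0488, 0.0445]
tool_rot: [-3.142, -0.0, 2.879]
force: [0.4, -0.1, -0.2]
grip_width: 0.0857
finger_force: 0.0
```

```bash
python3 -m crank '{"linear":[[0,0,0.1],[0,0,0.2],[0,0,0.4],[0,0,0.58],[0,0,0.58]],"delta_rot":[[0,0,0],[0,0,0],[0,0,0],[0,0,0],[0,0,0]],"fingers":[1,1,1,1,1]}'
python3 -m crank '{"linear":[[0,0.2,0],[0,0.4,0],[0,0.6,0],[0,0.8,0],[0,0.98,0]],"delta_rot":[[0,0,0],[0,0,0],[0,0,0],[0,0,0],[0,0,0]],"fingers":[1,1,1,1,1]}'
python3 -m crank '{"linear":[[0,0.2,0],[0,0.284,0],[0,0.284,0],[0,0.284,0],[0,0.284,0]],"delta_rot":[[0,0,0],[0,0,0],[0,0,0],[0,0,0],[0,0,0]],"fingers":[1,1,1,1,1]}'
```

```text
clock: 26.9
position: [0.5526, -0.049, 0.1949]
tool_rot: [3.139, 0.008, 2.879]
force: [0.1, 0.7, -0.4]
grip_width: 0.0851
finger_force: 0.0
clock: 27.4
position: [0.5497, 0.1988, 0.1893]
tool_rot: [3.141, -0.0, 2.88]
force: [0.4, -0.1, 0.3]
grip_width: 0.0857
finger_force: 0.0
clock: 27.9
position: [0.5505, 0.2658, 0.1894]
tool_rot: [-3.141, 0.0, 2.878]
force: [0.3, 0.3, 0.6]
grip_width: 0.0853
finger_force: 0.0
```

```bash
python3 -m crank '{"linear":[[-0.005,0.006,-0.15],[-0.005,0.006,-0.3],[-0.005,0.006,-0.45],[-0.005,0.006,-0.56],[-0.005,0.006,-0.605]],"delta_rot":[[0,0,0],[0,0,0],[0,0,0],[0,0,0],[0,0,0]],"fingers":[1,1,1,1,1]}'
```

```text
clock: 28.4
position: [0.5483, 0.2669, 0.036]
tool_rot: [-3.139, -0.002, 2.878]
force: [-1.3, 0.9, 0.3]
grip_width: 0.0856
finger_force: 0.0
```

```bash
python3 -m crank '{"linear":[[0,0,0],[0,0,0],[0,0,0],[0,0,0],[0,0,0]],"delta_rot":[[0,0,0],[0,0,0],[0,0,0],[0,0,0],[0,0,0]],"fingers":[1,-1,-1,-1,-1]}' 40
```

```text
clock: 28.9
position: [0.5499, 0.2689, 0.0402]
tool_rot: [3.14, 0.002, 2.879]
force: [-2.4, -2.2, 9.3]
grip_width: 0.0571
finger_force: 41.0
```

```bash
python3 -m crank '{"linear":[[0,0,0],[0,0,0.1],[0,0,0.2],[0,0,0.32],[0,0,0.4]],"delta_rot":[[0,0,0],[0,0,0],[0,0,0],[0,0,0],[0,0,0]],"fingers":[-1,-1,-1,-1,-1]}'
python3 -c "
from h import *
f=grab_frame('scene'); save(f,'s2.png')
cv2.imwrite('pics/s2c.png',cv2.resize(f['image'][110:280,140:380],None,fx=3.2,fy=3.2,interpolation=cv2.INTER_CUBIC)[:,:,::-1])"
```

```text
clock: 29.4
position: [0.5497, 0.269, 0.1414]
tool_rot: [3.139, 0.002, 2.879]
force: [0.6, 0.0, -1.9]
grip_width: 0.0571
finger_force: 43.6
```

View pics/s2c.png

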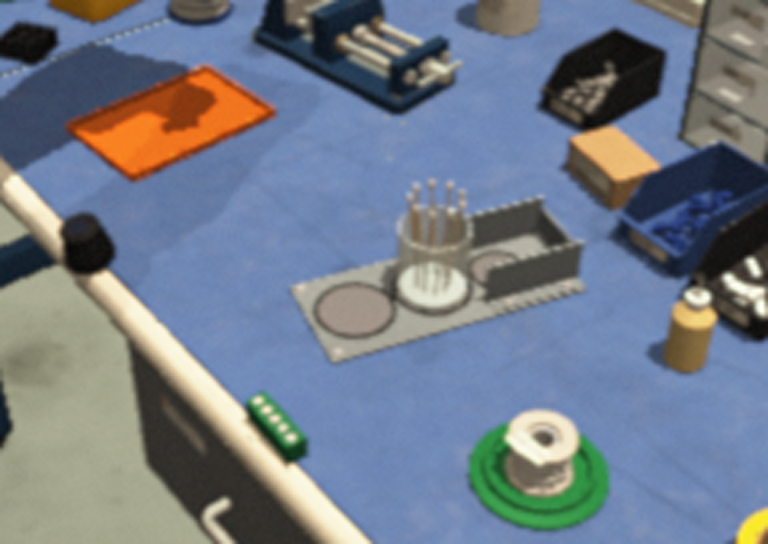

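Jar stands on the middle mark, white spool is upright and centred in the stand, bystanders unmoved. Now the blue spool to the front place.

```bash
python3 -m crank '{"linear":[[-0.05,-0.15,0.04],[-0.1,-0.3,0.06],[-0.15,-0.45,0.06],[-0.2,-0.6,0.06],[-0.25,-0.75,0.06]],"delta_rot":[[0,0,0],[0,0,0],[0,0,0],[0,0,0],[0,0,0]],"fingers":[-1,-1,-1,-1,-1]}'
python3 -m crank '{"linear":[[0,-0.15,0],[0,-0.3,0],[0,-0.45,0],[0,-0.45,0],[0,-0.45,0]],"delta_rot":[[0,0,0],[0,0,0],[0,0,0],[0,0,0],[0,0,0]],"fingers":[-1,-1,-1,-1,-1]}'
python3 -m crank '{"linear":[[0,0,0],[0,0,0],[0,0,-0.1],[0,0,-0.2],[0,0,-0.3]],"delta_rot":[[0,0,0],[0,0,0],[0,0,0],[0,0,0],[0,0,0]],"fingers":[-1,-1,-1,-1,-1]}'
```

```text
clock: 29.95
position: [0.4861, 0.08, 0.1541]
tool_rot: [3.141, 0.001, 2.879]
force: [1.5, -1.3, -1.6]
grip_width: 0.0571
finger_force: 43.8
clock: 30.45
position: [0.4867, -0.0318, 0.1539]
tool_rot: [3.141, 0.001, 2.877]
force: [-0.5, 1.8, -1.7]
grip_width: 0.057
finger_force: 43.9
clock: 30.95
position: [0.4868, -0.0302, 0.0776]
tool_rot: [3.141, 0.001, 2.881]
force: [-0.4, 0.3, -1.3]
grip_width: 0.0566
finger_force: 43.9
```

```bash
python3 -m crank '{"linear":[[0,0,-0.06],[0,0,-0.12],[0,0,-0.142],[0,0,-0.148],[0,0,-0.148]],"delta_rot":[[0,0,0],[0,0,0],[0,0,0],[0,0,0],[0,0,0]],"fingers":[-1,-1,-1,-1,-1]}'
```

```text
clock: 31.45
position: [0.4867, -0.031, 0.0416]
tool_rot: [3.142, 0.0, 2.88]
force: [-0.2, 0.5, -1.5]
grip_width: 0.0568
finger_force: 43.9
```

```bash
python3 -m crank '{"linear":[[0,0,-0.003],[0,0,-0.006],[0,0,-0.006],[0,0,-0.006],[0,0,-0.006]],"delta_rot":[[0,0,0],[0,0,0],[0,0,0],[0,0,0],[0,0,0]],"fingers":[-1,-1,-1,0.7,1]}'
python3 -m crank '{"linear":[[0,0,0],[0,0,0],[0,0,0.1],[0,0,0.3],[0,0,0.5]],"delta_rot":[[0,0,0],[0,0,0],[0,0,0],[0,0,0],[0,0,0]],"fingers":[1,1,1,1,1]}'
python3 -m crank '{"linear":[[-0.05,0.1,0.1],[-0.05,0.2,0.2],[-0.05,0.3,0.2],[-0.05,0.3,0.2],[-0.05,0.3,0.2]],"delta_rot":[[0,0,0],[0,0,0],[0,0,0],[0,0,0],[0,0,0]],"fingers":[1,1,1,1,1]}'
python3 -c "
from h import *
f=grab_frame('wrist'); save(f,'w11.png'); import pickle; pickle.dump(f,open('w11.pkl','wb'))"
```

```text
clock: 31.95
position: [0.4866, -0.0313, 0.0399]
tool_rot: [3.142, 0.0, 2.879]
force: [0.5, -0.9, -0.1]
grip_width: 0.083
finger_force: 0.0
clock: 32.45
position: [0.4858, -0.0314, 0.1659]
tool_rot: [-3.141, -0.002, 2.879]
force: [-0.2, -0.0, -0.1]
grip_width: 0.0857
finger_force: 0.0
clock: 32.95
position: [0.4739, 0.0438, 0.2147]
tool_rot: [-3.141, -0.0, 2.88]
force: [0.8, -0.9, -0.5]
grip_width: 0.0857
finger_force: 0.0
```

View pics/w11.png

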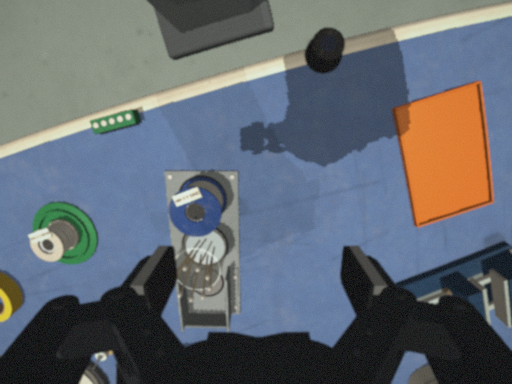

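Everything is in place: blue spool upright on the front mark (~(200,205)), jar on the middle mark (~(205,250)), white spool inside the stand, tray empty. Handing in.

```bash
python3 -c "
from h import *
print(bot.job_done())"
```

```text
the job is handed in; nothing more can be done
None
```

I handed in the job at about 33 s: the white spool stands in the green stand, and the jar and blue spool are back upright on their original rack places. The last pictures show the bystanders where they were, but the hand-in returned no verdict.

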